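# Tuck and swing the cover onto the spice tray

## Task

Close the open spice tray with its own cover, which is the longer of the two loose covers. Tuck the cover's narrow tongue under the tray's overhanging lip while the other end is still raised, then swing that end down so the cover lies flat inside the low rim and square on the tray, and let go. Leave the shorter cover where it lies.

Things in the scene. Friction and masses are not known exactly. Their poses are not given: they have to be found in the camera images.
- tray: Fixed open grey spice tray, 180 (x) x 90 (y) mm. Origin: centre of underside. Level ledge (ends and sides) at z=30 carries the cover. Lip at -x end (robot's side): spans x -90 to -53, underside z=54, top 59, full width; back wall's inner face x=-85. Stop rim at +x end: x 85 to 90, top z=48. No side walls above the ledge. 20 mm play lengthways for the cover, which cannot drop straight in.
- cover_grip (a point): Long loose cover, white plastic, 150 (x) x 84 (y) x 8 mm, 0.15 kg; its last 30 mm at -x is a tongue 50 wide. Upright bar grip at mid-length: 50 (x) x 14 (y), 36 high above the board. Point: in the bar, above mid-length, 32 mm over the underside, 24 over the board's top. x: from tongue to wide end, z: up. Home: about x=0, y=0, z=62 in the tray's frame, axes parallel.
- cover_tongue (a point): Tip of the long cover's tongue: middle of its end edge, half-way up the 8 mm thickness; 75 mm along -x and 28 mm lower than cover_grip. Same axes as cover_grip.
- short_grip (a point): Shorter cover, not to be used: same make, bar grip and tongue, but only 105 mm long. Point in its bar above mid-length, 32 mm over its underside; axes as the long cover's. Lies loose on the cart.
Things that resemble listed ones, but are neither listed nor needed, are in the scene too. What is shaped like the part that bears cover_grip but green or pink is not meant.

How it is judged:
On the way:
1. the tongue is at least 5 mm in under the lip while the cover is still tilted, its other end raised (x of cover_tongue in the frame of tray between -0.095 and -0.058 m and z of cover_tongue in the frame of tray below 0.053 m and y of cover_grip in the frame of tray between -0.03 and 0.03 m and angle between cover_grip's own z axis and vertical above 0.05 rad), for 0.1 s.
At the end, for the whole second after the job is handed in: The long cover lies flat on the tray's ledge (within 4 mm in height and 3.4 degrees of level), its tongue at least 5 mm under the lip, its other end down inside the rim, within 18 mm of the tray's middle sideways and 11 degrees of square; the short cover is within 30 mm of where it lay (x of cover_tongue in the frame of tray below -0.058 m and z of cover_tongue in the frame of tray below 0.038 m and z of cover_grip in the frame of tray between 0.055 and 0.066 m and y of cover_grip in the frame of tray between -0.018 and 0.018 m and angle between the x axis of cover_grip and the x axis of tray, either way round below 0.2 rad and angle between cover_grip's own z axis and vertical below 0.06 rad and distance of short_grip from where it was at the start of the episode below 0.03 m); the robot touches nothing.
It fails at once if the shorter cover is moved by more than 30 mm (distance of short_grip from where it was at the start of the episode above 0.03 m).
It also fails if it takes over 38 s, if anything falls off the work surface, if the arm or the gripper's body presses on something with over 40 N, if the wrist force passes 120 N, or if a joint passes its speed limit or range.

## Robot

A 7-joint arm with a two-finger parallel gripper is mounted at the origin on the work surface. World frame = base frame: x ahead of the robot, y to its left, z up, the work surface at z = 0. Lengths are in m, angles in rad, forces in N, time in s.
With the tool pointing down it reaches from about 0.4 to 0.9 m from the base axis. Payload 5.5 kg.
Tool frame: the origin (TCP) lies midway between the tips of the shut fingers; the grasp point (between the pads) lies 19 mm behind it (manip.grip_depth is the distance from the TCP to the grasp point, in m); z points along the fingers, y is the line along which they close (so a half turn about z gives the same grasp; the last joint's range is limited). The gripper opens to 92 mm and grips with 3 to 60 N. Pads are 19 mm wide; open, the fingers measure 130 mm over their backs; the gripper's body (75 mm by 190 mm) begins 47 mm behind the grasp point.
Start: joints at [1.487, 0.501, -0.427, 1.55, 0.221, 1.138, -0.21], TCP at [0.221, -0.611, 0.227] pointing down, gripper open.
Joint ranges: [-2.88, 2.88], [-0.31, 2.03], [-1.54, 1.56], [0.2, 2.42], [-1.41, 4.55], [0.19, 2.02], [-2.57, 2.57]. Speed limits (rad/s): [2.57, 2.57, 3.14, 3.14, 3.14, 3.14, 3.14].

## Interface

Orientations are given as a unit quaternion [x, y, z, w].
In Python, from bench import manip, effector, viewer gives the robot as it stands. Calls block until the motion is done:
- manip.move_pose(position, orientation): joint-space move of the TCP to a pose.
- manip.servo_line(position, ori=None, vel=0.15): straight line of the TCP; ori=None keeps the orientation; vel is the mean speed in m/s.
- manip.movej(angles): joint-space move.
- effector.open_jaws() and effector.close(f_grip=None): open the fingers fully, or close them until they stop; f_grip is the grip in N (None keeps the last).
- manip.sleep(seconds).
- manip.solve_ik(position, orientation): joint angles nearest the present ones, or None.
- viewer.get_image(name): name is "scene" or "top" or "wrist"; returns the picture (420x560x3 uint8, red, green, blue); there is no depth.
- viewer.get_calibration(name): a dict with "vfov" (degrees; the focal length in pixels is half the picture's height over the tangent of half this angle, whatever the lens; pixels are square), "cx", "cy" (the principal point, pixels), "dist_coeffs" ([k1, k2, p1, p2, k3] as OpenCV has them; the pictures are not rectified), "eye" and "attitude" of the camera in the world. Camera axes: x right, y down, z forward; pixel columns grow to the right and rows downward; lengths in m; the calibration is good to about 2 mm. A picture is of the moment at which its call begins: read the wrist's pose just before it. get_calibration takes no time and is no camera call; for the wrist camera it gives the pose at the moment of the call.
A pose or a line that the arm cannot do raises manip.PlanningError and nothing moves.
- manip.hand_in(): hands the job in; it is judged then, once.
Readings, each from a call of its own:
- manip.current_clock(): time.
- manip.current_q(): joint angles.
- manip.current_joint_velocities(): joint speeds.
- manip.current_tau(): joint torques, N m.
- manip.current_tool_pos(): TCP position.
- manip.current_tcp_rot(): TCP orientation.
- manip.current_force(): force on the tool from outside, world axes, zero at the start.
- manip.current_wrist_torque(): the same for the moment, N m.
- manip.current_finger_gap(): finger opening in m.
- manip.current_gripper_force(): force on a finger pad.
Only numpy, scipy, OpenCV 4.12 (cv2) and the standard library are available. Lean on these libraries where they do the work, as an engineer would, in place of code of your own. Each camera call takes 0.05 s, during which the arm holds its last target. There are 200 camera calls.

## Working session

There is one attempt and no reset: what is moved stays moved. The work goes in short steps, each a Python script; the robot and the scene stay as the last script left them, time stands still between calls to the robot, and variables do not carry over. Pictures are saved under pics/ and viewed, at most 10 in all, crops included, and the job is handed in when it is done.

```bash
ls; mkdir -p pics; python3 - <<'E'
from bench import manip, effector, viewer
import cv2, numpy as np
for n in ["scene","top"]:
    im=viewer.get_image(n); cv2.imwrite(f"pics/{n}0.png",im[:,:,::-1]); 
    c=viewer.get_calibration(n); print(n,c)
print(manip.current_clock(), manip.current_tcp_rot())
E
```

```text
pics
scene {'vfov': 54.21947837982687, 'cx': 271.16399940477856, 'cy': 203.49880622639247, 'dist_coeffs': array([-0.10359073,  0.        ,  0.        ,  0.        ,  0.        ]), 'eye': array([ 1.12920991, -0.36531098,  0.78551662]), 'attitude': array([ 0.82947492,  0.4043582 , -0.17011606, -0.34572579])}
top {'vfov': 46.64054825432092, 'cx': 277.27783736964415, 'cy': 209.29837384362418, 'dist_coeffs': array([-0.16210567,  0.        ,  0.        ,  0.        ,  0.        ]), 'eye': array([0.32136486, 0.11272154, 1.0835861 ]), 'attitude': array([-0.69360821,  0.71299475, -0.07249313,  0.07273839])}
0.1 [ 9.84996205e-01  1.72573927e-01 -1.28911915e-04 -8.35955145e-04]
```

View pics/scene0.png

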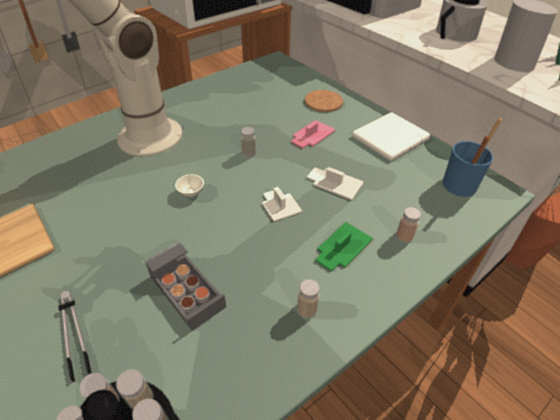

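View pics/top0.png

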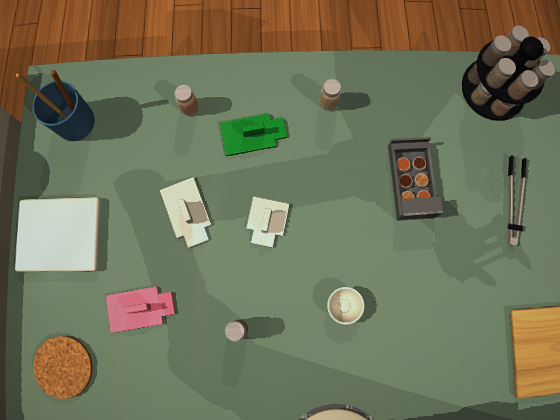

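In the scene picture, the two white covers are at about (337,183) and (281,205), the tray with its lip at (168,262), and pink and green lookalikes at (313,134) and (344,247). In the top picture, the candidates are white (186,210), white (268,220), green (253,133) and pink (140,308). The green and pink ones are ruled out by colour. The white one at (186,210) looks longer, so it fits cover_grip. I'll measure both and confirm with a crop.

```bash
cat > h.py <<'E'
import cv2, numpy as np
from scipy.spatial.transform import Rotation as R
from bench import manip, effector, viewer
def K(c,h=420):
    f=h/2/np.tan(np.radians(c["vfov"])/2); return np.array([[f,0,c["cx"]],[0,f,c["cy"]],[0,0,1.]])
def rays(px,c):
    p=cv2.undistortPoints(np.float64(px).reshape(-1,1,2),K(c),c["dist_coeffs"])[:,0]
    return R.from_quat(c["attitude"]).apply(np.c_[p,np.ones(len(p))])
def onplane(px,c,z):
    d=rays(px,c); e=c["eye"]; return e+d*((z-e[2])/d[:,2])[:,None]
def project(P,c):
    r=R.from_quat(c["attitude"]).inv()
    q=r.apply(np.atleast_2d(P)-c["eye"])
    return cv2.projectPoints(q,np.zeros(3),np.zeros(3),K(c),c["dist_coeffs"])[0][:,0]
E
python3 - <<'E'
from h import *
im=cv2.imread("pics/top0.png"); c=viewer.get_calibration("top")
hsv=cv2.cvtColor(im,cv2.COLOR_BGR2HSV)
m=((hsv[...,2]>120)&(hsv[...,1]<70)).astype(np.uint8)
m[:, :150]=0; m[:160]=0; m[260:]=0; m[:,310:]=0
m=cv2.morphologyEx(m,cv2.MORPH_CLOSE,np.ones((5,5)))
for k in cv2.findContours(m,0,2)[0]:
    if cv2.contourArea(k)<200: continue
    ap=cv2.approxPolyDP(k,3,True)[:,0]; print(cv2.contourArea(k),ap.tolist()); print(onplane(ap,c,.008).round(3)[:,:2].tolist())
a=cv2.resize(im[165:260,150:300],None,fx=5,fy=5,interpolation=2); b=cv2.resize(im[130:225,380:450],None,fx=5,fy=5,interpolation=2)
cv2.imwrite("pics/crop1.png",cv2.resize(np.hstack([a,b]),(800,345)))
E
```

```text
14792.0 [[150, 160], [150, 170], [163, 177], [160, 182], [166, 183], [165, 188], [152, 189], [156, 203], [150, 213], [162, 221], [161, 226], [152, 230], [153, 236], [160, 233], [156, 238], [159, 245], [163, 238], [169, 239], [162, 248], [168, 255], [189, 259], [309, 259], [308, 161], [294, 161], [289, 166], [290, 160]]
[[0.672, 0.404], [0.647, 0.403], [0.629, 0.372], [0.618, 0.379], [0.615, 0.365], [0.603, 0.367], [0.602, 0.397], [0.568, 0.387], [0.545, 0.4], [0.526, 0.372], [0.515, 0.374], [0.506, 0.395], [0.492, 0.392], [0.499, 0.376], [0.487, 0.385], [0.471, 0.378], [0.487, 0.369], [0.484, 0.355], [0.464, 0.371], [0.448, 0.357], [0.438, 0.309], [0.432, 0.043], [0.658, 0.036], [0.659, 0.068], [0.647, 0.08], [0.661, 0.077]]
```

```bash
python3 - <<'E'
from h import *
im=cv2.imread("pics/top0.png"); c=viewer.get_calibration("top")
hsv=cv2.cvtColor(im,cv2.COLOR_BGR2HSV)
m=((hsv[...,2]>165)).astype(np.uint8)
m[:, :150]=0; m[:160]=0; m[260:]=0; m[:,310:]=0
for k in cv2.findContours(m,0,2)[0]:
    if cv2.contourArea(k)<200: continue
    ap=cv2.approxPolyDP(k,2.5,True)[:,0]; print(cv2.contourArea(k),ap.tolist()); print(onplane(ap,c,.008).round(3)[:,:2].tolist())
E
```

```text
1426.0 [[253, 197], [247, 228], [254, 230], [251, 242], [272, 246], [274, 235], [282, 235], [288, 204]]
[[0.576, 0.164], [0.505, 0.179], [0.5, 0.163], [0.473, 0.171], [0.463, 0.124], [0.487, 0.119], [0.487, 0.101], [0.557, 0.085]]
1635.5 [[192, 177], [160, 190], [177, 237], [183, 235], [187, 246], [206, 240], [203, 227], [210, 224], [206, 213], [208, 219], [188, 224], [185, 221], [189, 216], [183, 200], [202, 202]]
[[0.627, 0.304], [0.599, 0.378], [0.489, 0.337], [0.493, 0.323], [0.468, 0.314], [0.48, 0.271], [0.51, 0.278], [0.516, 0.262], [0.542, 0.271], [0.528, 0.267], [0.518, 0.312], [0.525, 0.319], [0.536, 0.31], [0.573, 0.324], [0.568, 0.281]]
```

View pics/crop1.png

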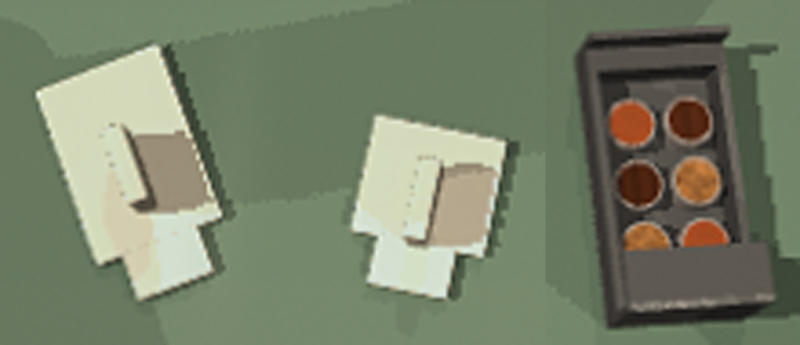

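The crop shows the left white cover (top pixels about (160–210, 177–246)) is the longer one. It measures about 147 mm end to end, against about 101 mm for the right one, so left is cover_grip and right is short_grip. The tray's lip is at the bottom of its crop, towards the robot. Next I'll locate the tray in both views.

```bash
python3 - <<'E'
from h import *
for n,(x0,y0,x1,y1) in dict(top=(380,130,450,225),scene=(135,235,235,335)).items():
    im=cv2.imread(f"pics/{n}0.png"); hsv=cv2.cvtColor(im,cv2.COLOR_BGR2HSV)[y0:y1,x0:x1]
    h,s,v=cv2.split(hsv)
    g=((h>35)&(h<100)&(s>35))==0
    m=cv2.morphologyEx(g.astype(np.uint8),cv2.MORPH_OPEN,np.ones((3,3)))
    k=max(cv2.findContours(m,0,2)[0],key=cv2.contourArea)
    print(n,(cv2.approxPolyDP(k,2,True)[:,0]+[x0,y0]).tolist(), (np.array(cv2.minAreaRect(k)[0])+[x0,y0]))
top=cv2.imread("pics/top0.png")[130:225,380:450]; sc=cv2.imread("pics/scene0.png")[240:330,140:230]
a=cv2.resize(top,None,fx=6,fy=6,interpolation=0); b=cv2.resize(sc,(380,380),interpolation=0)
o=np.zeros((570,800,3),np.uint8); o[:570,:420]=a; o[:380,420:]=b; cv2.imwrite("pics/tray.png",o)
E
```

```text
top [[429, 137], [392, 139], [389, 144], [397, 219], [433, 217], [442, 212], [440, 197], [435, 196], [427, 141]] [415.03549957 177.69815063]
scene [[177, 242], [145, 260], [159, 290], [189, 328], [193, 329], [226, 307], [224, 293], [221, 294], [185, 254], [186, 248]] [185.38615417 283.5879631 ]
```

View pics/tray.png

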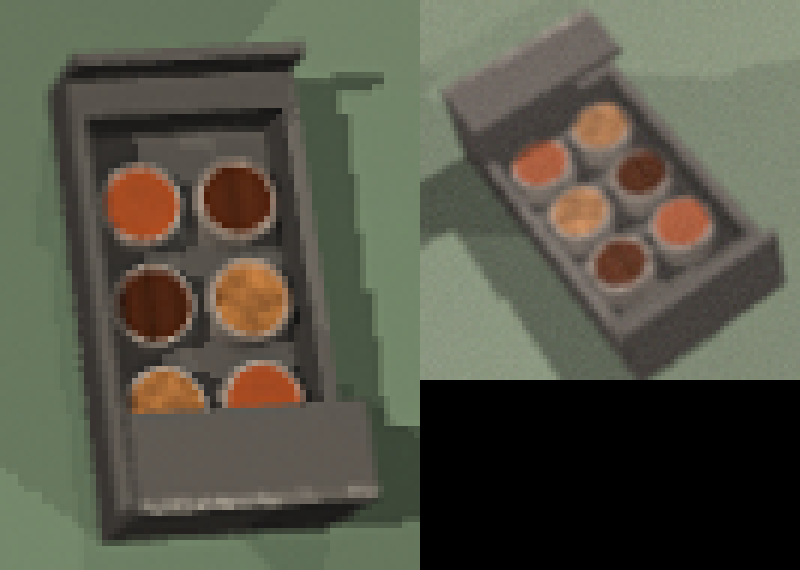

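The tray crop shows the lip's front edge at top pixels (402,198)–(441,197) and the rim's outer top edge at (392,139)–(430,137). In the scene view, the lip top runs (146,262)–(180,242)–(188,251) and the rim corner is at (224,296).

```bash
python3 - <<'E'
from h import *
ct=viewer.get_calibration("top"); cs=viewer.get_calibration("scene")
L=onplane([[401.7,197.6],[441.,196.8],[442.4,211.6]],ct,.059)[:,:2]; Rm=onplane([[391.5,138.7],[429.8,136.8]],ct,.048)[:,:2]
print("lip",L.round(4).tolist(),"rim",Rm.round(4).tolist())
print(np.linalg.norm(L[0]-L[1]),np.linalg.norm(Rm[0]-Rm[1]),np.linalg.norm(L[1]-L[2]))
yv=(L[0]-L[1]); print(np.degrees(np.arctan2(-yv[0],yv[1])))
yv=(Rm[0]-Rm[1]); print(np.degrees(np.arctan2(-yv[0],yv[1])))
v=Rm.mean(0)-L[:2].mean(0); print(np.linalg.norm(v),np.degrees(np.arctan2(v[1],v[0])))
yaw=np.arctan2(v[1],v[0]); x=v/np.linalg.norm(v)
for a,b in [(L[:2].mean(0),-.053),(Rm.mean(0),.09)]: print("centre",a-b*x)
c0=((L[:2].mean(0)+.053*x)+(Rm.mean(0)-.09*x))/2
Z=R.from_euler('z',yaw)
names=["lipfrontL","lipfrontR","lipbackR","lipbackL","rimL","rimR","botRL","botRR"]
P=np.array([[-.053,.045,.059],[-.053,-.045,.059],[-.09,-.045,.059],[-.09,.045,.059],[.09,.045,.048],[.09,-.045,.048],[.09,.045,0],[.09,-.045,0]])
W=Z.apply(P)+[*c0,0]
for n,a,b in zip(names,project(W,ct),project(W,cs)): print(n,a.round(1),b.round(1))
# cover check in scene
k=[[.627,.304],[.599,.378],[.489,.337],[.480,.271]]
print(project(np.c_[k,[.008]*4],cs).round(1).tolist())
# bar top mid
print(onplane([[150+125/3.636-.5,165+163/3.636-.5]],ct,.044))
print("boardpx",project([[.5435,.317,.044]],ct))
E
```

```text
lip [[0.5537, -0.1619], [0.5532, -0.2507], [0.52, -0.2506]] rim [[0.6937, -0.1532], [0.697, -0.2432]]
0.08879842483118469 0.09001306446543722 0.033241224395841804
-0.29480422598473033
2.1306653124138597
0.142160979428241 3.2734607799855193
centre [ 0.60635958 -0.2032705 ]
centre [ 0.60552193 -0.20331841]
lipfrontL [401.6 199. ] [185.9 251.1]
lipfrontR [441.1 195.7] [151.3 272.3]
lipbackR [443.7 212.2] [143.1 262. ]
lipbackL [403.9 215.6] [177.2 241.7]
rimL [391.5 138.9] [224.  294.6]
rimR [429.7 136.3] [188.2 319.5]
botRL [387.  145.9] [225.9 306.6]
botRR [423.8 143.2] [191.7 331. ]
[[351.7, 197.9], [362.6, 181.5], [325.8, 167.7], [307.1, 175.1]]
[[0.54396331 0.31499619 0.044     ]]
boardpx [[182.97391393 209.56098748]]
```

Both views agree to about 1 px with the tray on the table at centre (0.606, -0.203), yaw about 3°. The cover is at (0.5435, 0.316), yaw about 20°. I'll check reachability, then grasp.

```bash
cat >> h.py <<'E'
TC=np.array([.606,-.2033,0]); TY=np.radians(2.9); TR=R.from_euler('z',TY)
FL=R.from_euler('x',np.pi)
def tcp_for(tip,th,flip=0,y=0.):   # tip=(x,z) of tongue in tray frame, th tilt -> TCP pose
    rc=TR*R.from_euler('y',-th)
    g=TC+TR.apply([tip[0],y,tip[1]])+rc.apply([.075,0,.028])
    rt=rc*R.from_euler('z',np.pi*flip)*FL
    return g+rt.apply([0,0,manip.grip_depth]), rt.as_quat()
def grasp(z,flip=0):
    rt=R.from_euler('z',np.radians(20.4)+np.pi*flip)*FL
    return np.array([.5435,.316,z-manip.grip_depth]), rt.as_quat()
E
python3 - <<'E'
from h import *
print(manip.grip_depth)
for f in (0,1):
    for p in [grasp(.22,f),grasp(.032,f),grasp(.25,f),tcp_for((-.04,.2),.26,f),tcp_for((-.04,.038),.26,f),tcp_for((-.076,.038),.26,f),tcp_for((-.076,.034),0,f)]:
        q=manip.solve_ik(*p); print(f,p[0].round(3),None if q is None else np.round(q,2))
E
```

```text
0.0188
0 [0.544 0.316 0.201] [-0.25  0.49 -0.43  1.63  0.22  1.07 -1.96]
0 [0.544 0.316 0.013] [-0.07  0.82 -0.71  1.72  0.68  0.86 -2.3 ]
0 [0.544 0.316 0.231] [-0.25  0.46 -0.43  1.6   0.2   1.12 -1.95]
0 [ 0.636 -0.202  0.228] [ 0.84  0.43 -0.67  1.74  0.26  0.82 -1.43]
0 [ 0.636 -0.202  0.066] [ 0.7   0.62 -0.5   1.85  0.4   0.52 -1.53]
0 [ 0.6   -0.204  0.066] [ 0.76  0.58 -0.52  1.93  0.4   0.48 -1.52]
0 [ 0.605 -0.203  0.043] [ 0.64  0.72 -0.49  1.7   0.44  0.83 -1.57]
1 [0.544 0.316 0.201] [ 0.24  0.85 -1.3   1.62  0.84  1.34  0.74]
1 [0.544 0.316 0.013] [ 0.23  1.21 -1.31  1.72  1.24  1.28  0.54]
1 [0.544 0.316 0.231] [ 0.24  0.8  -1.3   1.59  0.79  1.37  0.77]
1 [ 0.636 -0.202  0.228] [ 1.09  0.58 -1.06  1.73  0.57  0.91  1.48]
1 [ 0.636 -0.202  0.066] [ 1.02  0.81 -0.97  1.84  0.93  0.71  1.22]
1 [ 0.6   -0.204  0.066] [ 1.06  0.75 -0.95  1.92  0.89  0.65  1.25]
1 [ 0.605 -0.203  0.043] [ 0.92  0.89 -0.94  1.69  0.84  1.01  1.3 ]
```

```bash
python3 - <<'E'
from h import *
manip.move_pose(*grasp(.22))
c=viewer.get_calibration("wrist"); im=viewer.get_image("wrist"); cv2.imwrite("pics/w1.png",im[:,:,::-1])
print(manip.current_clock(), manip.current_tool_pos(), c["eye"])
r=R.from_euler('z',np.radians(20.4))
P=r.apply([[.025,.007,.044],[.025,-.007,.044],[-.025,-.007,.044],[-.025,.007,.044],[-.075,.025,.008],[-.075,-.025,.008]])+[.5435,.316,0]
print(project(P,c).round(0).tolist())
E
```

```text
3.575 [0.54411969 0.31505007 0.20115915] [0.60940404 0.33780879 0.35875717]
[[274.0, 172.0], [288.0, 172.0], [288.0, 224.0], [274.0, 224.0], [259.0, 257.0], [304.0, 257.0]]
```

View pics/w1.png

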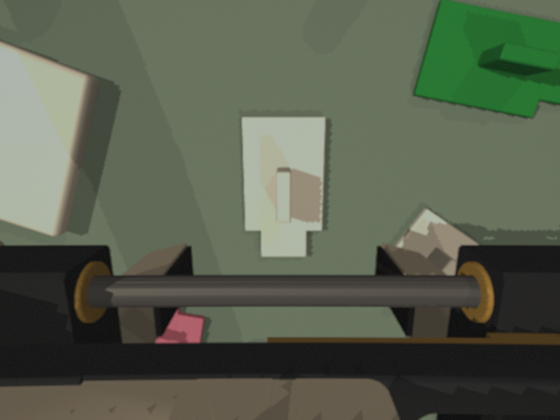

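The wrist picture shows the bar at (277–290, 170–223) and the tongue end at (261–307, 257). That is 2–3 px right of the prediction, so I'll shift the grasp about 2 mm and take it.

```bash
sed -i 's/\[.5435,.316,z-/[.545,.3145,z-/' h.py; python3 - <<'E'
from h import *
manip.servo_line(*grasp(.033),vel=.15)
effector.close(40)
print(manip.current_finger_gap(),manip.current_gripper_force(),manip.current_tool_pos(),manip.current_clock())
manip.servo_line(*grasp(.25),vel=.2)
print(manip.current_finger_gap(),manip.current_force(),manip.current_clock())
manip.move_pose(*tcp_for((-.04,.2),.26))
print(manip.current_clock(),manip.current_tool_pos())
im=viewer.get_image("scene"); cv2.imwrite("pics/s2.png",im[:,:,::-1])
c=viewer.get_calibration("scene")
# actual expected cover pts
rt=R.from_quat(manip.current_tcp_rot()); g=manip.current_tool_pos()-rt.apply([0,0,manip.grip_depth]); rc=rt*FL.inv()
print(project(g+rc.apply([[.075,.042,-.028],[.075,-.042,-.028],[.075,.042,-.024],[-.075,.025,-.028],[-.075,-.025,-.028]]),c).round(0).tolist())
E
```

```text
0.014116639648539417 39.999908208847046 [0.54495274 0.31458164 0.01417338] 6.1583
0.013915688766270366 [-0.05215469 -0.9346284  -2.01187788] 7.3917
9.2833 [ 0.63677402 -0.19940508  0.22825745]
[[220.0, 241.0], [179.0, 266.0], [219.0, 239.0], [172.0, 215.0], [150.0, 227.0]]
```

```bash
python3 -c "
import cv2
im=cv2.imread('pics/s2.png');cv2.imwrite('pics/s2c.png',cv2.resize(im[120:345,90:390],(800,600)))"
```

```text
(no output)
```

View pics/s2c.png

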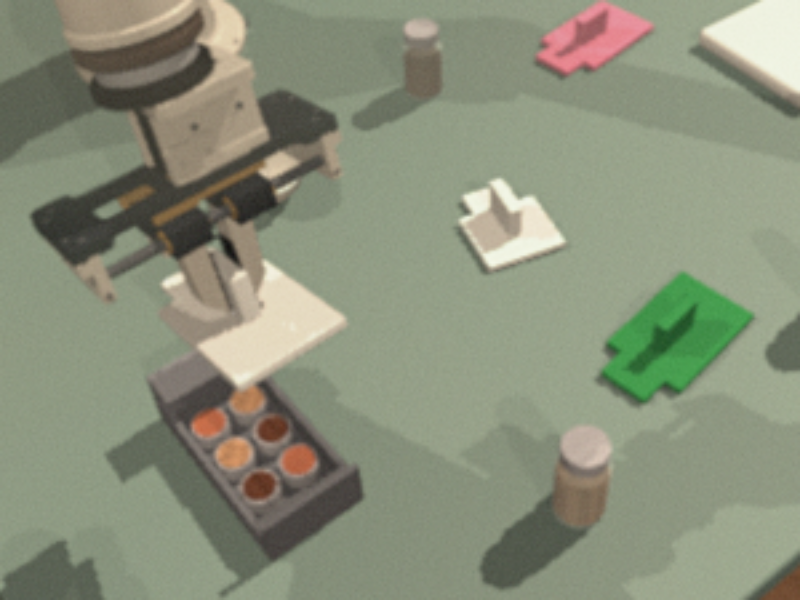

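The picture shows the cover held without slip. Its wide-end corners are at scene pixels (220,240) and (180,265.5), as predicted to 1 px, and the shorter cover is still in its place. Inserting now.

```bash
python3 - <<'E'
from h import *
def rep(s):
    rt=R.from_quat(manip.current_tcp_rot()); g=manip.current_tool_pos()-rt.apply([0,0,manip.grip_depth]); rc=rt*FL.inv()
    tip=TR.inv().apply(g+rc.apply([-.075,0,-.028])-TC)
    print(s,round(manip.current_clock(),2),"tip",tip.round(4),"tilt",np.degrees(np.arccos(rc.as_matrix()[2,2])).round(1),"F",np.round(manip.current_force(),1),flush=True)
p,o=tcp_for((-.040,.0385),.26); manip.servo_line(p,o,vel=.12); manip.sleep(.2); rep("down")
p,o=tcp_for((-.060,.0385),.26); manip.servo_line(p,o,vel=.06); rep("in1")
p,o=tcp_for((-.076,.0385),.26); manip.servo_line(p,o,vel=.06); manip.sleep(.3); rep("in2")
if np.abs(manip.current_force()).max()<15:
    for z,th in [(.0375,.18),(.036,.1),(.0355,.04),(.035,0)]:
        p,o=tcp_for((-.076,z),th); manip.servo_line(p,o,vel=.04); rep("swing")
    manip.sleep(.3); rep("end")
    for n in ["scene","top"]: cv2.imwrite(f"pics/{n}3.png",viewer.get_image(n)[:,:,::-1])
E
```

```text
down 11.03 tip [-0.0395 -0.0002  0.0392] tilt 15.0 F [-0.3  0.4 -1.8]
in1 11.52 tip [-0.0604 -0.0003  0.0386] tilt 14.9 F [ 0.3  0.1 -2. ]
in2 12.23 tip [-0.0757  0.0001  0.0386] tilt 14.9 F [-0.1  0.2 -0.8]
swing 12.56 tip [-0.0751  0.0005  0.0373] tilt 10.4 F [-0.2  0.3 -2.7]
swing 12.9 tip [-0.0759  0.0003  0.0357] tilt 5.8 F [-0.2 -0.3 -2.2]
swing 13.18 tip [-0.0759  0.0002  0.0353] tilt 2.4 F [-0.7 -0.8 -2. ]
swing 13.43 tip [-0.0759 -0.0002  0.0349] tilt 0.1 F [ 0.6  0.4 -1.2]
end 13.72 tip [-0.0762  0.0001  0.035 ] tilt 0.0 F [-0.2 -0.5 -1.3]
```

```bash
python3 - <<'E'
from h import *
for z in (.0345,.034,.0335,.033,.0325):
    p,o=tcp_for((-.076,z),0); manip.servo_line(p,o,vel=.02); manip.sleep(.1)
    F=manip.current_force(); print(z,F.round(1))
    if F[2]>3: break
effector.open_jaws(); manip.sleep(.3)
p,o=tcp_for((-.076,.2),0); manip.servo_line(p,o,vel=.2); manip.sleep(.3)
print(manip.current_clock(),manip.current_force().round(1))
c=viewer.get_calibration("wrist"); iw=viewer.get_image("wrist"); s=viewer.get_image("scene"); cs=viewer.get_calibration("scene")
P=TC+TR.apply([[.074,.042,.038],[.074,-.042,.038],[-.026,0,.074],[.024,0,.074],[.09,.045,.048],[.09,-.045,.048]])
print("wrist",project(P,c).round(0).tolist()); print("scene",project(P,cs).round(0).tolist())
o=np.zeros((420,800,3),np.uint8); o[:,:400]=iw[:,80:480]; o[:400,400:]=cv2.resize(s[230:340,120:230],(400,400)); cv2.imwrite("pics/fin.png",o[:,:,::-1])
E
```

```text
0.0345 [-2.9  0.8  5.8]
17.0417 [ 0.  -0.2  0.2]
wrist [[238.0, 116.0], [328.0, 116.0], [283.0, 230.0], [283.0, 175.0], [232.0, 97.0], [334.0, 97.0]]
scene [[219.0, 293.0], [186.0, 316.0], [174.0, 265.0], [187.0, 279.0], [224.0, 295.0], [188.0, 320.0]]
```

View pics/fin.png

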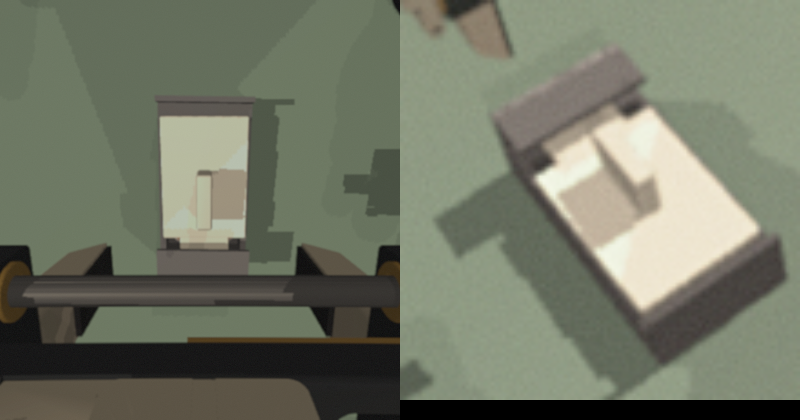

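The picture shows the cover flat and square inside the rim. Its wide end is at wrist pixels (240–328, 117) and the bar at rows 171–230, both as predicted, and the tongue is under the lip. The gripper is clear.

```bash
python3 -c "
from bench import manip
print(manip.hand_in())"
```

```text
the job is handed in; nothing more can be done
None
```

The long cover is on the tray, flat and square with its tongue under the lip; the short cover was never touched, and I handed the job in at about 17 s of the 38 s limit (no verdict was returned).

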